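# Snap an instrument housing's lid shut, section by section

### The job

The lid of the sensor housing on the lab bench is on, but the four sections of its rim still stand up. Press down each of the four rim sections with your fingertips, with modest pressure, until every one has clicked shut and lies flush with the lid. Only press: do not lift the housing or push it out of its place, leave the jar, tape roll and screwdriver alone, and take your fingers away at the end.

Things in the scene. Friction and masses are not known exactly. Their poses are not given: they have to be found in the camera images.
- case: the housing: white tub with grey lid, 130 mm (its x) by 180 mm (its y), loose on the bench, about 0.8 kg. Origin: centre of the underside, z up. The lid's fixed middle panel (62 mm in x, 112 mm in y) and, when shut, the four rim sections hinged around it have their top 58 mm above the origin. Each section is 35 mm from hinge to outer edge plus a 3 mm lip hanging outside the tub
- long_a (a joint): angle of the long (180 mm) rim section on the housing's +x side, hinged along its x = +31 mm, 55 mm above the underside: 0 = standing up (outer edge about 13 mm higher than when shut), grows as it is pressed, 0.38 = flush and shut. It snaps: up to about 0.2 it springs back up (about 9 N at its press mark to start it, then less); past that it pulls itself shut and stays shut
- long_b (a joint): the same for the long (180 mm) rim section on the housing's -x side, hinged along x = -31 mm
- short_a (a joint): the same for the short (59 mm) rim section on the housing's +y side, hinged along y = +56 mm
- short_b (a joint): the same for the short (59 mm) rim section on the housing's -y side, hinged along y = -56 mm
- long_a_mark (a point): top of the press mark of section long_a: a low raised bar, 40 x 7 mm, 1 mm proud, along the section at mid-length, 26 mm outward from the hinge line. Moves with the section. When shut it lies 59 mm above the housing's underside, when standing up about 10 mm higher. Use its position, not its axes
- long_b_mark (a point): the same point on section long_b
- short_a_mark (a point): the same point on section short_a
- short_b_mark (a point): the same point on section short_b
- jar: bystander: small jar with a white cap, 44 mm across, 65 mm tall, origin at the centre of its underside
- tape: bystander: roll of tape lying flat, 54 mm across, 19 mm tall, origin at the centre of its underside
- screwdriver: bystander: a screwdriver lying on the bench along its own x axis, black handle to -x, about 200 mm long and under 35 mm tall
There are look-alikes about, which are no part of the job. Several things look just like the case: the one meant starts farthest to the robot's right.

How it is judged:
At the end, for the whole second after the job is handed in: All four rim sections are shut (each within 0.04 rad of flush); the housing stands at rest and level on the bench within 30 mm of where it was; jar, tape roll and screwdriver are within 20 mm of where they were (value of joint each of long_a, long_b, short_a, short_b above 0.34 rad and distance of case from where it was at the start of the episode below 0.03 m and angle between case's own z axis and vertical below 0.05 rad and linear speed of case below 0.01 m/s and distance of each of jar, tape, screwdriver from where it was at the start of the episode below 0.02 m); the robot touches nothing.
It fails at once if the housing is lifted more than 10 mm or tipped more than 0.2 rad (height (world z) of case above 0.01 m or angle between case's own z axis and vertical above 0.2 rad).
It fails at once if the housing is pushed more than 40 mm from its place (distance of case from where it was at the start of the episode above 0.04 m).
It fails at once if the fingers press on the housing with more than 60 N (contact force between the fingers and case above 60 N).
It fails at once if the jar, tape roll or screwdriver is moved or lifted more than 20 mm (distance of any of jar, tape, screwdriver from where it was at the start of the episode above 0.02 m).
It also fails if it takes over 48 s, if anything falls off the work surface, if the arm or the gripper's body presses on something with over 40 N, if the wrist force passes 120 N, or if a joint passes its speed limit or range.

### The arm

A 6-joint arm with a two-finger parallel gripper is mounted at the origin on the work surface. World frame = base frame: x ahead of the robot, y to its left, z up, the work surface at z = 0. Lengths are in m, angles in rad, forces in N, time in s.
With the tool pointing down it reaches from about 0.2 to 0.875 m from the base axis. Payload 3.4 kg.
Tool frame: the origin (TCP) lies between the finger pads; the fingertips stand 25 mm ahead of it and the grasp point (between the pads) lies 6 mm ahead of it (r.nose_length is the z of the fingertips in the tool frame, in m); z points along the fingers, y is the line along which they close (so a half turn about z gives the same grasp; the last joint's range is limited). The gripper opens to 94 mm and grips with 3 to 60 N. Pads are 16 mm wide; open, the fingers measure 119 mm over their backs; the gripper's body (75 mm by 177 mm) begins 78 mm behind the grasp point.
Start: joints at [-1.287, 0.276, 1.505, -0, 1.361, -0.121], TCP at [0.226, -0.529, 0.23] pointing down, gripper open.
Joint ranges: [-2.89, 2.89], [-0.75, 2.08], [0.22, 2.7], [-1.18, 4.32], [0.11, 2.71], [-2.7, 2.7]. Speed limits (rad/s): [2.57, 2.57, 3.14, 3.14, 3.14, 3.14].

### API

Orientations are given as a unit quaternion [w, x, y, z].
In Python, from plant import r, gripper_to, inverse_kinematics, vision, models, telemetry gives the robot as it stands. Calls block until the motion is done:
- r.move_to(position, orientation): joint-space move of the TCP to a pose.
- r.move_l(position, rot=None, vel=0.15, guard=None): straight line of the TCP; rot=None keeps the orientation; vel is the mean speed in m/s. With guard (N) it stops when the force on the tool has changed by that much, and returns True; else False.
- r.movej(angles): joint-space move.
- gripper_to(opening, f_grip=None): finger opening in m; f_grip is the grip in N (None keeps the last); returns when the fingers have stopped.
- r.hold(seconds).
- inverse_kinematics(position, orientation): joint angles nearest the present ones, or None.
- vision.snapshot(name): name is "side" or "top"; returns the picture (480x640x3 uint8, red, green, blue); there is no depth.
- vision.get_calibration(name): a dict with "fx", "fy", "cx", "cy" (pixels), "position" and "orientation" of the camera in the world. Camera axes: x right, y down, z forward; pixel columns grow to the right and rows downward; lengths in m; the calibration is good to about 2 mm. A picture is of the moment at which its call begins. get_calibration takes no time and is no camera call.
A pose or a line that the arm cannot do raises r.PlanningError and nothing moves.
- r.sign_off(): hands the job in; it is judged then, once.
Trained networks look in the newest picture that a camera, given by its name, has taken for a name from the list of things; names that differ only in an ending like _2 or _b are one class to them, and where a whole thing is asked for, a point or a joint stands for the part that bears it (a point fixed in the world has none). Each returns a list of dicts, best first, with "score" (0 to 1); they miss things now and then, are a little off and sometimes report something else, mostly with a low value. They report only what shows in the picture. A call takes as long as a camera call. They do not tell look-alikes from the thing itself.
- models.boxes_of(thing, camera): "at" ([x, y, z] in m, in world coordinates, good to about 4 mm: the middle of the surface that is visible of it).
- models.regions_of(thing, camera): "pixels" (480x640 bool, what is visible of it).
- models.mark_of(thing, camera): "at" ([x, y, z] in m, in world coordinates, good to about 4 mm: a listed point, or the origin of a listed thing).
Readings, each from a call of its own:
- telemetry.current_t(): time.
- telemetry.current_joints(): joint angles.
- telemetry.current_dq(): joint speeds.
- telemetry.current_joint_efforts(): joint torques, N m.
- telemetry.current_ee_pos(): TCP position.
- telemetry.current_tool_rot(): TCP orientation.
- telemetry.current_wrist_force(): force on the tool from outside, world axes, zero at the start.
- telemetry.current_torque(): the same for the moment, N m.
- telemetry.current_opening(): finger opening in m.
- telemetry.current_finger_force(): force on a finger pad.
Only numpy, scipy, OpenCV 4.12 (cv2) and the standard library are available. Lean on these libraries where they do the work, as an engineer would, in place of code of your own. Each camera call takes 0.05 s, during which the arm holds its last target. There are 200 camera calls.

## Working session

There is one attempt and no reset: what is moved stays moved. The work goes in short steps, each a Python script; the robot and the scene stay as the last script left them, time stands still between calls to the robot, and variables do not carry over. Pictures are saved under pics/ and viewed, at most 10 in all, crops included, and the job is handed in when it is done.

```bash
mkdir -p pics; ls; python3 - <<'E'
from plant import r, vision, models, telemetry
import cv2
for n in ("top","side"):
    cv2.imwrite(f"pics/{n}0.png", vision.snapshot(n)[:,:,::-1])
    c=vision.get_calibration(n); print(n,c)
    for t in ("case","long_a_mark","short_a_mark","jar","tape","screwdriver"):
        print(t,[(d["at"].round(3).tolist() if hasattr(d["at"],"round") else d["at"],round(d["score"],2)) for d in models.mark_of(t,n)])
print(telemetry.current_t(), telemetry.current_tool_rot(), r.nose_length)
E
```

```text
pics
top {'fx': 567.0870365182781, 'fy': 567.0870365182781, 'cx': 303.0485590795702, 'cy': 241.08459546621705, 'position': array([0.33883305, 0.07442472, 1.14364119]), 'orientation': array([ 0.06575956, -0.70324478,  0.70539989, -0.05944294])}
case [([0.5609, 0.1816, -0.0047], 0.93), ([0.288, 0.2696, -0.0015], 0.92)]
long_a_mark [([0.6101, 0.1583, 0.0682], 0.81), ([0.334, 0.2471, 0.0724], 0.59)]
short_a_mark [([0.5942, 0.2522, 0.0685], 0.95), ([0.3146, 0.3445, 0.067], 0.61), ([0.6088, 0.3646, 0.0032], 0.48)]
jar [([0.7145, 0.1354, -0.0003], 0.67)]
tape [([0.6101, 0.3649, 0.0029], 0.63)]
screwdriver [([0.5048, 0.0354, -0.0006], 0.96), ([0.5631, 0.183, -0.0009], 0.21)]
side {'fx': 441.4344578087114, 'fy': 441.4344578087114, 'cx': 311.3028173389924, 'cy': 238.04205797171906, 'position': array([ 0.4655002 , -0.54380276,  0.47386968]), 'orientation': array([-0.48504098,  0.87310497, -0.04473837,  0.02052914])}
case [([0.5607, 0.1854, 0.0], 0.77), ([0.2852, 0.2698, -0.0064], 0.69)]
long_a_mark [([0.3324, 0.2466, 0.074], 0.98), ([0.6115, 0.164, 0.0643], 0.76)]
short_a_mark [([0.6002, 0.2535, 0.0675], 0.86), ([0.3105, 0.3417, 0.066], 0.75), ([0.5168, 0.2087, 0.0646], 0.19)]
jar [([0.7135, 0.1354, -0.0045], 0.83)]
tape [([0.6126, 0.3619, -0.0015], 0.58)]
screwdriver [([0.5038, 0.0344, -0.0019], 0.92)]
0.7 [ 6.11163742e-05  9.79582899e-01  2.01040641e-01 -1.75039635e-06] 0.025
```

View pics/top0.png

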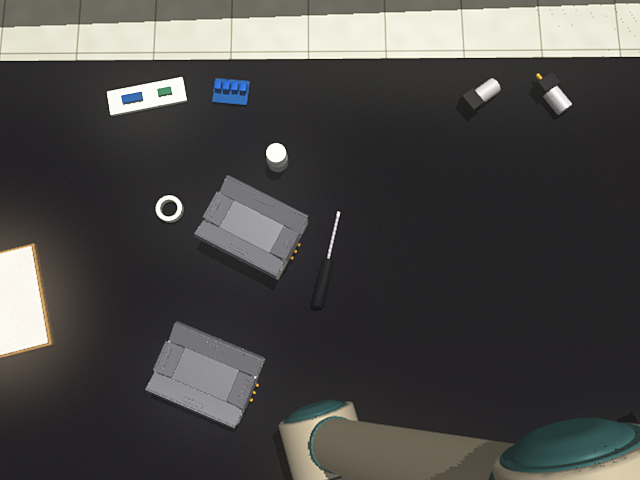

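View pics/side0.png

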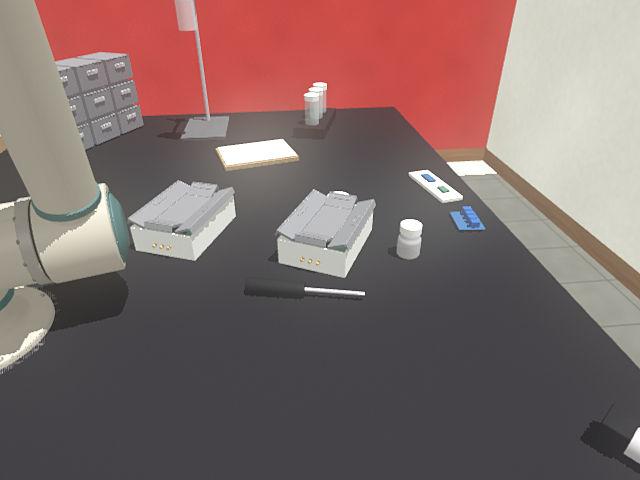

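Look-alikes for the case are the housing at top pixel (250,227) / side (327,232), y≈0.18, and the one at top (205,373) / side (183,218), y≈0.27. The one farthest to the robot's right (smallest y) is (250,227), so I choose that. The jar is at (277,157), the tape at (169,208) and the screwdriver at (326,260). Next I fit its pose from all the marks in both views and check it on a close crop.

```bash
cat > h.py <<'E'
import numpy as np, cv2
from scipy.optimize import least_squares
from scipy.spatial.transform import Rotation as R
from plant import *
OFF={"long_a":(.0565,0),"long_b":(-.0565,0),"short_a":(0,.0815),"short_b":(0,-.0815)}
def w(p,o):
    c,s=np.cos(p[2]),np.sin(p[2]); return np.array([p[0]+c*o[0]-s*o[1],p[1]+s*o[0]+c*o[1]])
def proj(n,P):
    c=vision.get_calibration(n); q=c["orientation"]; M=R.from_quat(np.r_[q[1:],q[0]])
    v=M.inv().apply(np.asarray(P)-c["position"]); return np.c_[c["fx"]*v[:,0]/v[:,2]+c["cx"],c["fy"]*v[:,1]/v[:,2]+c["cy"]]
E
python3 - <<'E'
from h import *
im={n:vision.snapshot(n) for n in("top","side")}
p0=np.array([.561,.1835,-.481]); obs=[]
for n in im:
    for t,o in list(OFF.items()):
        for d in models.mark_of(t+"_mark",n):
            k=min(OFF,key=lambda k:np.linalg.norm(np.array(d["at"][:2])-w(p0,OFF[k])))
            e=np.linalg.norm(np.array(d["at"][:2])-w(p0,OFF[k]))
            if e<.02 and d["at"][2]>.05: obs.append((OFF[k],d["at"])); print(n,t,k,np.round(d["at"],3),round(d["score"],2))
    for d in models.mark_of("case",n):
        if np.linalg.norm(np.array(d["at"][:2])-p0[:2])<.03: obs.append(((0,0),d["at"]))
s=least_squares(lambda p:np.concatenate([w(p,o)-np.array(a)[:2] for o,a in obs]),p0,loss="soft_l1",f_scale=.004)
p=s.x; print(p, np.round(s.fun*1e3,1)); np.save("pose.npy",p)
out=[]
for n in im:
    I=im[n][:,:,::-1].copy(); I=cv2.resize(I,None,fx=4,fy=4,interpolation=cv2.INTER_CUBIC)
    P=[np.r_[w(p,o),.069] for o in OFF.values()]
    P+=[np.r_[w(p,(x*.031,y*.056)),.058] for x,y in((-1,-1),(-1,1),(1,1),(1,-1))]
    u=(proj(n,P)*4+1.5).round().astype(int)
    for q in u[:4]: cv2.circle(I,tuple(map(int,q)),4,(0,0,255),-1)
    cv2.polylines(I,[u[4:].reshape(-1,1,2).astype(np.int32)],True,(0,255,0),1)
    c=u[4:].mean(0).astype(int); out.append(I[c[1]-260:c[1]+260,max(c[0]-200,0)-60:c[0]+200][:, :400] if 0 else I[c[1]-260:c[1]+260,c[0]-200-40:c[0]+160+0])
cv2.imwrite("pics/crop1.png",np.hstack(out))
# IK check
for k,o in OFF.items():
    for a in (0,np.pi):
        yaw=p[2]+a+(np.pi/2 if k[0]=="s" else 0)
        q=(R.from_euler("z",yaw)*R.from_euler("x",np.pi)).as_quat(); print(k,a,inverse_kinematics(np.r_[w(p,o),.12],np.r_[q[3],q[:3]]))
E
```

```text
top long_a long_a [0.612 0.154 0.072] 0.59
top long_b long_b [0.513 0.214 0.068] 0.81
top short_a short_a [0.597 0.254 0.067] 0.73
top short_b short_b [0.525 0.118 0.067] 0.57
top short_b long_a [0.611 0.158 0.069] 0.3
side long_a long_a [0.611 0.162 0.069] 0.57
side long_b long_b [0.517 0.212 0.063] 0.82
side short_a short_a [0.597 0.255 0.069] 0.61
side short_b short_b [0.53  0.109 0.063] 0.86
[ 0.56228051  0.18415291 -0.48083308] [-0.1  4.2 -0.9 -4.1  3.3  2.6 -0.1 -6.2  1.2  0.   0.1  0.3  1.4 -4.3
 -4.4 -1.9  2.7  1.7 -5.1  2.5 -0.   2.1]
long_a 0 [ 1.42580647e-01  4.35928319e-01  1.54218052e+00 -4.44089210e-16
  1.16348381e+00  2.19421005e+00]
long_a 3.141592653589793 [ 0.14258065  0.43592832  1.54218052  0.          1.16348381 -0.9473826 ]
long_b 0 [ 2.63904348e-01  3.28695981e-01  1.72043402e+00 -4.44089210e-16
  1.09246265e+00  2.31553375e+00]
long_b 3.141592653589793 [ 0.26390435  0.32869598  1.72043402  0.          1.09246265 -0.8260589 ]
short_a 0 [ 2.97309788e-01  4.63502025e-01  1.49392792e+00 -4.44089210e-16
  1.18416271e+00  7.78142865e-01]
short_a 3.141592653589793 [ 0.29730979  0.46350202  1.49392792  0.          1.18416271 -2.36344979]
short_b 0 [ 8.04028405e-02  3.05162457e-01  1.75737847e+00 -4.44089210e-16
  1.07905173e+00  5.61235917e-01]
short_b 3.141592653589793 [ 0.08040284  0.30516246  1.75737847  0.          1.07905173 -2.58035674]
```

View pics/crop1.png

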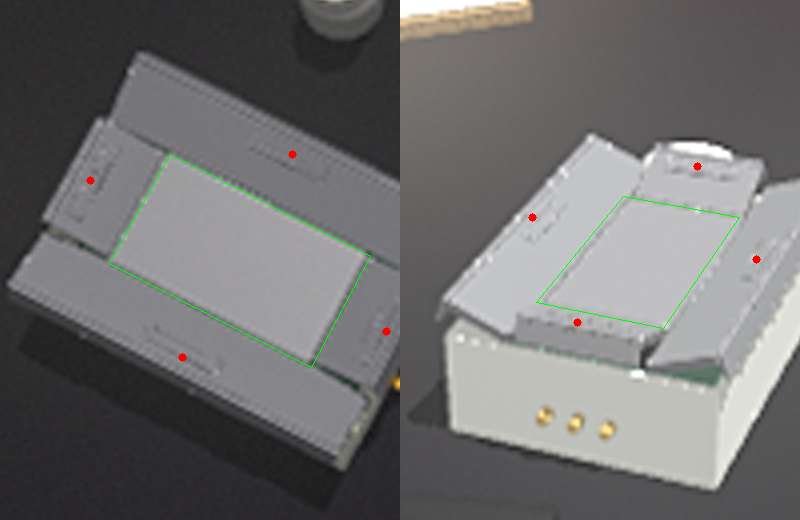

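The crop shows the chosen housing with all four sections up. The fitted panel outline and mark points (crop (292,154), (182,357), (90,181), (386,331)) match in both views to about 2 mm. Next I press the four marks with closed fingers.

```bash
cat >> h.py <<'E'
def quat(yaw):
    q=(R.from_euler("z",yaw)*R.from_euler("x",np.pi)).as_quat(); return np.r_[q[3],q[:3]]
def press(p,k,guard=22,zend=.056):
    xy=w(p,np.array(OFF[k])*(1-.001/.06)); q=quat(p[2]+(np.pi/2 if k[0]=="s" else np.pi)); L=r.nose_length
    r.move_to(np.r_[xy,.13+L],q)
    r.move_l(np.r_[xy,.085+L],vel=.1)
    hit=r.move_l(np.r_[xy,zend+L],vel=.025,guard=guard)
    print(k,hit,"tip z",round(telemetry.current_ee_pos()[2]-L,4),"F",np.round(telemetry.current_wrist_force(),1),"t",round(telemetry.current_t(),1),flush=True)
    r.move_l(np.r_[xy,.13+L],vel=.15)
E
python3 - <<'E'
from h import *
p=np.load("pose.npy"); gripper_to(0.0)
r.move_to(np.r_[w(p,OFF["long_b"]),.2],quat(p[2]+np.pi))
for k in ("long_b","long_a","short_a","short_b"): press(p,k)
r.move_to([.3,-.3,.3],quat(0)) ; print(telemetry.current_t())
out=[]
for n in("top","side"):
    I=cv2.resize(vision.snapshot(n)[:,:,::-1],None,fx=4,fy=4,interpolation=cv2.INTER_CUBIC)
    c=(proj(n,[np.r_[p[:2],.058]])[0]*4).astype(int); out.append(I[c[1]-260:c[1]+260,c[0]-200:c[0]+200])
    for t in OFF: print(n,t,[np.round(d["at"],3).tolist() for d in models.mark_of(t+"_mark",n)][:2])
cv2.imwrite("pics/after1.png",np.hstack(out))
E
```

```text
long_b False tip z 0.0581 F [-5.  -0.6 15.5] t 7.7
long_a False tip z 0.0582 F [-3.3 -0.3 13.9] t 10.8
short_a False tip z 0.0581 F [-3.6 -1.6 12.8] t 14.9
short_b False tip z 0.0579 F [-4.4 -0.9 15.2] t 18.1
20.525
top long_a [[0.331, 0.247, 0.074], [0.613, 0.155, 0.059]]
top long_b [[0.514, 0.214, 0.061], [0.232, 0.291, 0.069]]
top short_a [[0.316, 0.342, 0.069], [0.599, 0.259, 0.056]]
top short_b [[0.253, 0.196, 0.067], [0.524, 0.114, 0.057]]
side long_a [[0.616, 0.16, 0.059], [0.333, 0.246, 0.075]]
side long_b [[0.23, 0.288, 0.062], [0.514, 0.213, 0.056]]
side short_a [[0.312, 0.343, 0.066], [0.597, 0.257, 0.059]]
side short_b [[0.527, 0.108, 0.055], [0.252, 0.196, 0.068]]
```

View pics/after1.png

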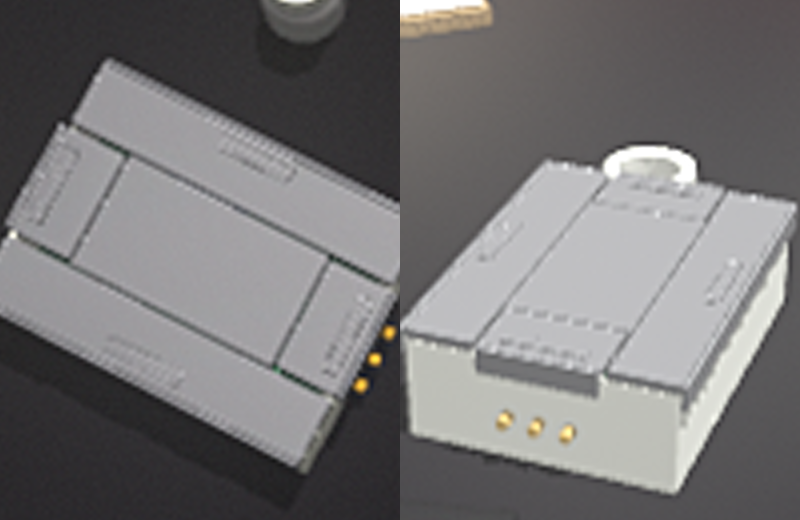

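All four sections lie flush in both views, and their marks are at z≈0.057. The housing has not moved. Before handing in, I check that no third look-alike was hidden behind the arm.

```bash
python3 - <<'E'
from h import *
r.move_to([.45,.0,.35],quat(0))
for n in("top","side"):
    I=vision.snapshot(n)
    print(n,[(np.round(d["at"],3).tolist(),round(d["score"],2)) for d in models.mark_of("case",n)])
    if n=="top": cv2.imwrite("pics/top2.png",I[:,:,::-1])
print(telemetry.current_t())
E
```

```text
top [([0.288, 0.269, -0.003], 0.96), ([0.562, 0.185, -0.005], 0.78)]
side [([0.285, 0.269, -0.005], 0.77), ([0.561, 0.185, -0.001], 0.72)]
22.5083
```

View pics/top2.png

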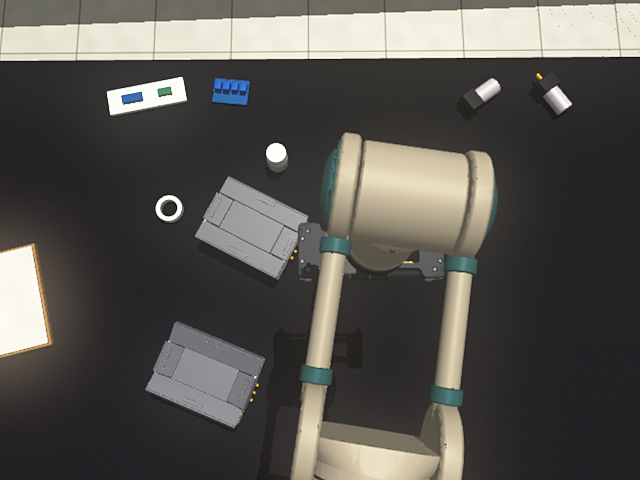

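The top view shows only two housings. The pressed one, at (252,227), is still the farthest to the robot's right. The jar and tape roll are where they were, and the arm is clear, so I hand the job in.

```bash
python3 -c "
from plant import r
print(r.sign_off())"
```

```text
the job is handed in; nothing more can be done
None
```

I pressed all four rim sections of the right-hand housing flush (about 16 N at most at the end of each press); it stayed in place, the fingers are clear, and the job was handed in at about 22.5 s with no verdict returned.

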